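Change over the batch under the jar drying hood

ROBOT

A 6-joint arm with a two-finger parallel gripper is mounted at the origin on the work surface. World frame = base frame: x ahead of the robot, y to its left, z up, the work surface at z = 0. Lengths are in m, angles in rad, forces in N, time in s.
With the tool pointing down it reaches from about 0.35 to 0.8 m from the base axis. Payload 7.3 kg.
Tool frame: the origin (TCP) lies midway between the tips of the shut fingers; the grasp point (between the pads) lies env.hold_point_z behind it (env.hold_point_z is the distance from the TCP to the grasp point, in m); z points along the fingers, y is the line along which they close (so a half turn about z gives the same grasp; the last joint's range is limited). The gripper opens to 85 mm and grips with 20 to 120 N. Pads are 22 mm wide; open, the fingers measure 114 mm over their backs; the gripper's body (76 mm by 85 mm) begins 54 mm behind the grasp point. The pads swing forward as they close: fully open they stand 13 mm farther back than shut.
Start: joints at [1.038, 0.342, 1.524, -0, 1.275, -0.146], TCP at [0.198, 0.486, 0.231] pointing down, gripper open.
Joint ranges: [-2.53, 2.53], [-0.77, 2.02], [0.04, 2.7], [-1, 4.14], [0.28, 2.66], [-3.11, 3.11]. Speed limits (rad/s): [2.57, 2.57, 3.14, 3.14, 3.14, 3.14].

INTERFACE

Orientations are given as a unit quaternion [w, x, y, z].
In Python, from workcell import env gives the robot as it stands.
- The arm moves only by the shell command python3 -m handwheel 'ROWS' [FORCE]. ROWS is JSON, a list of rows, each a list of 7 numbers: the closure in counts, from 0 (fully open) to 255 (shut), then the shift along the world's x, y, z in m, then the turn, a rotation vector about the world's x, y, z in degrees. In form: [[claw, dx, dy, dz, wx, wy, wz], ...]. A call has 1 to 10 rows; each row shifts and turns the commanded pose from where the row before left it; what a row does not reach is not made up. A row lasts 1/8 s, in which the tool goes at most 62.5 mm and 10.7 degrees, less where a joint would pass 70% of its speed; a pose out of reach is approached as far as the arm can. A call with a gripper value outside its range is refused whole. The fingers move at their own pace and stop on an object; FORCE is the grip in N (left out, the last holds). Time passes only in rows, so rows that do not move let the fingers close. It gives the time, the measured TCP pose, the force, the opening and the grip force at its end, in the units of the state.
- env.state(): the state, without advancing time (a new reading comes with each control period).
- env.get_image(name): name is "side" or "top" or "wrist"; returns (picture, depth): 420x560x3 uint8, blue, green, red; 420x560 float32, m along the optical axis (not along the pixel's ray), 0 where there is no reading.
- env.get_calibration(name): a dict with "K" (3x3 intrinsics, pixels), "dist" ([k1, k2, p1, p2, k3] as OpenCV has them; the pictures are not rectified), "camera_from_world" (4x4, takes a point from world to camera coordinates); the wrist camera has in their place "mount" (4x4, takes a point from camera to tool coordinates, whose origin is the TCP and whose axes are the flange's). Camera axes: x right, y down, z forward; pixel columns grow to the right and rows downward; lengths in m; the calibration is good to about 2 mm. A picture is of the moment at which its call begins: read the wrist's pose just before it. get_calibration takes no time and is no camera call.
- env.close_job(): hands the job in; it is judged then, once.
The state is a dict: "time": time; "qpos": joint angles; "joint_velocities": joint speeds; "joint_torque": joint torques, N m; "position": TCP position; "tool_rot": TCP orientation; "ft_force": force on the tool from outside, world axes, zero at the start; "wrist_torque": the same for the moment, N m; "opening": opening from 0.0 (shut) to 1.0 (fully open); "finger_force": force on a finger pad.
Only numpy, scipy, OpenCV 4.12 (cv2) and the standard library are available. Lean on these libraries where they do the work, as an engineer would, in place of code of your own. Each camera call takes 0.05 s, during which the arm holds its last target. There are 200 camera calls.

TASK

The last batch under the jar dryer is done: draw the carrier out from under the hood to its front stops, stand the dry amber jars upright on the blue mat, and put each wet clear jar from the grey draining tray upright into a seat of its own in the carrier. Then slide the loaded carrier along its guides until it is fully home under the hood - never lift it out of the guides - and only after that move the drying-time slider level with the red pointer. Leave everything else on the bench where it is.

Things in the scene. Friction and masses are not known exactly. Their poses are not given: they have to be found in the camera images.
- hood: Fixed stainless drying hood over a straight lane. Origin: lane centre, bench level, in the plane of the hood's mouth; +y points along the lane into the hood, z up. Deck top z = 12 mm, y = -290 to 255, 170 mm wide. Guides: inner faces x = -44.5 and 44.5, 6 mm thick, tops z = 26. Back stop holds the carrier at y = 124 mm (fully home), front stop tabs at y = -169 (fully drawn out).
- roof (a point): Centre of the underside of the hood's roof (hood frame x = 0, y = 122, z = 104 mm). The hood covers y = 0 to 246 mm; windows at x = -76 and 76 mm; roof top at z = 170 mm with a fan cap up to 206 mm. A blower cabinet 160 mm tall stands behind its far end, x = -100 to 100, y = 275 to 475 mm.
- carrier: Loose aluminium jar carrier, 0.5 kg, lying on the deck between the guides, its axes parallel to the hood's. Origin: underside centre of its row of three seats. Seat tray 84 mm (x) by 202 mm (y), floor 4 mm thick, walls around the seats up to z = 16 mm. A flat tongue 36 mm wide runs from it towards -y and carries the handle. Slides with 2.5 mm play each side; friction only, no spring.
- handle (a point): Grip point on the carrier's blue handle, a square upright post 18 x 18 mm at x = 0, y = -215 mm of the carrier, standing from z = 4 to 58 mm; the point is 12 mm below its top, on its axis. When the carrier is home the post stands 91 mm in front of the hood's mouth.
- seat0 (a point): Centre of the floor of the seat nearest the handle (carrier y = -66 mm, z = 4 mm). Each seat is a square pocket 62 x 62 mm with walls 12 mm high; a seated jar's origin lies within a few mm of this point.
- seat1 (a point): The same for the middle seat (carrier y = 0).
- seat2 (a point): The same for the seat farthest from the handle (carrier y = +66 mm).
- tray: Fixed flat grey ribbed draining tray on the bench, rimless, 230 (x) by 260 mm (y), 2 mm thick; origin at the centre of its underside. The wet clear jars and a small stack of yellow lids (52 mm across, 28 mm high; not to be touched) stand on it.
- mat: Fixed flat blue mat for dry jars, 150 (x) by 280 mm (y), 3 mm thick; origin at the centre of its underside.
- honey: Bystander: a full jar with a yellow lid standing on the mat, 54 mm in diameter, 72 mm tall; origin at the centre of its underside. Leave it.
- slider_grip (a point): Centre of the black drying-time slider's grip on the grey timer box (box 100 x 150 mm, 50 mm tall, fixed on the bench). The grip measures 14 mm along the track and 26 mm across it and stands from 58 to 84 mm above the bench; the point is 71 mm above the bench, on its axis. The point's y axis points along the track, the way the joint value grows; friction about 2 N holds it where it is left.
- time_slider (a joint): Position of the slider along its 80 mm track, m: 0 at the short end, growing along the track's y axis.
- pointer_tip (a point): Tip of the red pointer, a flat red tab on the timer box, beside the track, 26 mm from the slider's centre line; its axes are those of the slider. The slider is level with the pointer when slider_grip and pointer_tip differ by nothing along the track's y axis. Not to be moved.
- lids: Bystander: the stack of three yellow lids on the tray, 52 mm in diameter, 28 mm high; origin at the centre of its underside. Leave it.
- spray: Bystander: white spray bottle with a blue trigger, 68 mm in diameter, 190 mm tall, near right; origin at the centre of its underside. Leave it.
- brush: Bystander: white washing-up brush lying on the bench near left, beside the timer box, about 25 mm high; origin at the centre of its underside. Leave it.
- pad: Bystander: green scouring pad, 90 x 140 x 22 mm, right of the lane; origin at the centre of its underside. Leave it.
- beaker: Bystander: steel beaker, 76 mm in diameter, 94 mm tall, near right, between spray bottle and mat; origin at the centre of its underside. Leave it.
- amber0: Dry amber glass jam jar, open at the top: body 54 mm in diameter (from 3 to 53 mm up, then a narrower screw neck of 48 mm), 70 mm tall, about 0.11 kg; origin at the centre of its underside, z up through its mouth. Present or absent; starts in a seat of the carrier.
- amber1: Dry amber glass jam jar, open at the top: body 54 mm in diameter (from 3 to 53 mm up, then a narrower screw neck of 48 mm), 70 mm tall, about 0.11 kg; origin at the centre of its underside, z up through its mouth. Present or absent; starts in a seat of the carrier.
- amber2: Dry amber glass jam jar, open at the top: body 54 mm in diameter (from 3 to 53 mm up, then a narrower screw neck of 48 mm), 70 mm tall, about 0.11 kg; origin at the centre of its underside, z up through its mouth. Present or absent; starts in a seat of the carrier.
- clear0: Wet clear glass jam jar, open at the top: body 54 mm in diameter (from 3 to 53 mm up, then a narrower screw neck of 48 mm), 70 mm tall, about 0.11 kg; origin at the centre of its underside, z up through its mouth. Present or absent; starts on the draining tray.
- clear1: Wet clear glass jam jar, open at the top: body 54 mm in diameter (from 3 to 53 mm up, then a narrower screw neck of 48 mm), 70 mm tall, about 0.11 kg; origin at the centre of its underside, z up through its mouth. Present or absent; starts on the draining tray.
- clear2: Wet clear glass jam jar, open at the top: body 54 mm in diameter (from 3 to 53 mm up, then a narrower screw neck of 48 mm), 70 mm tall, about 0.11 kg; origin at the centre of its underside, z up through its mouth. Present or absent; starts on the draining tray.
Things that resemble listed ones, but are neither listed nor needed, are in the scene too. Leave any purple look-alike of the part that bears slider_grip alone.

How it is judged:
On the way, in this order (a step that is already met when the one before it is completed fails the run):
1. the carrier is drawn out to its front stops, clear of the hood (y of carrier in the frame of hood below -0.145 m), for 0.2 s.
2. every amber jar stands upright on the blue mat and every clear jar stands upright in a seat of the carrier, in any order (x of amber0 in the frame of mat between -0.062 and 0.062 m and y of amber0 in the frame of mat between -0.127 and 0.127 m and z of each of amber0, amber1, amber2 in the frame of mat below 0.009 m and angle between each of amber0, amber1, amber2, clear0, clear1, clear2's own z axis and vertical below 0.1 rad and x of amber1 in the frame of mat between -0.062 and 0.062 m and y of amber1 in the frame of mat between -0.127 and 0.127 m and x of amber2 in the frame of mat between -0.062 and 0.062 m and y of amber2 in the frame of mat between -0.127 and 0.127 m and (distance between clear0 and seat0 below 0.01 m or distance between clear0 and seat1 below 0.01 m or distance between clear0 and seat2 below 0.01 m) and (distance between clear1 and seat0 below 0.01 m or distance between clear1 and seat1 below 0.01 m or distance between clear1 and seat2 below 0.01 m) and (distance between clear2 and seat0 below 0.01 m or distance between clear2 and seat1 below 0.01 m or distance between clear2 and seat2 below 0.01 m) and y of carrier in the frame of hood below -0.03 m), for 0.2 s.
3. the carrier is fully home under the hood with every clear jar upright in its seat (y of carrier in the frame of hood above 0.115 m and (distance between clear0 and seat0 below 0.01 m or distance between clear0 and seat1 below 0.01 m or distance between clear0 and seat2 below 0.01 m) and angle between each of clear0, clear1, clear2's own z axis and vertical below 0.1 rad and (distance between clear1 and seat0 below 0.01 m or distance between clear1 and seat1 below 0.01 m or distance between clear1 and seat2 below 0.01 m) and (distance between clear2 and seat0 below 0.01 m or distance between clear2 and seat1 below 0.01 m or distance between clear2 and seat2 below 0.01 m)), for 0.2 s.
4. with the carrier home, the drying-time slider is set level with the red pointer (y of carrier in the frame of hood above 0.115 m and y of slider_grip in the frame of pointer_tip between -0.004 and 0.004 m), for 0.2 s.
At the end, for the whole second after the job is handed in: Clear jars upright in seats (within 10 mm of the seat centre); carrier home under the hood (within 9 mm of its back stop); amber jars upright on the blue mat (centre 13 mm or more inside its edges); upright = tilt under 0.1 rad; slider within 4 mm of the red pointer; all at rest (all of step 4 and x of amber0 in the frame of mat between -0.062 and 0.062 m and y of amber0 in the frame of mat between -0.127 and 0.127 m and z of each of amber0, amber1, amber2 in the frame of mat below 0.009 m and angle between each of amber0, amber1, amber2, clear0, clear1, clear2's own z axis and vertical below 0.1 rad and x of amber1 in the frame of mat between -0.062 and 0.062 m and y of amber1 in the frame of mat between -0.127 and 0.127 m and x of amber2 in the frame of mat between -0.062 and 0.062 m and y of amber2 in the frame of mat between -0.127 and 0.127 m and (distance between clear0 and seat0 below 0.01 m or distance between clear0 and seat1 below 0.01 m or distance between clear0 and seat2 below 0.01 m) and (distance between clear1 and seat0 below 0.01 m or distance between clear1 and seat1 below 0.01 m or distance between clear1 and seat2 below 0.01 m) and (distance between clear2 and seat0 below 0.01 m or distance between clear2 and seat1 below 0.01 m or distance between clear2 and seat2 below 0.01 m) and linear speed of each of amber0, amber1, amber2, clear0, clear1, clear2, carrier below 0.02 m/s); the robot touches nothing.
It fails at once if the carrier is lifted out of its guides (more than 18 mm off the deck) (z of carrier in the frame of hood above 0.03 m).
It fails at once if something else on the bench is disturbed: the lidded jar, lid stack, spray bottle, brush, scouring pad or beaker moved more than 30 mm (distance of any of honey, lids, spray, brush, pad, beaker from where it was at the start of the episode above 0.03 m).
It fails at once if the red pointer is shifted (distance of pointer_tip from where it was at the start of the episode above 0.004 m).
Of amber0, amber1, amber2 only 2 to 3 are there at a start; the rules pass over those that are not, and their reading is None.
Of clear0, clear1, clear2 only 2 to 3 are there at a start; the rules pass over those that are not, and their reading is None.
At some moment in a run one of clear0, clear1, clear2 may be knocked a few centimetres aside while the robot is not near it.
Once in a run the grip may slacken for a moment while it holds something.
It also fails if it takes over 200 s, if anything falls off the work surface, if the arm or the gripper's body presses on something with over 40 N, if the wrist force passes 120 N, or if a joint passes its speed limit or range.

## Working session

There is one attempt and no reset: what is moved stays moved. The work goes in short steps, Python scripts to look and compute and a shell command to move; the robot and the scene stay as the last step left them, time stands still between calls to the robot, and variables do not carry over. Pictures are saved under pics/ and viewed, at most 14 in all, crops included, and the job is handed in when it is done.

```bash
mkdir -p pics; ls; cat > h.py <<'E'
import numpy as np, cv2
from workcell import env
def cal(n):
    c=env.get_calibration(n); K=np.array(c["K"]); d=np.array(c["dist"])
    if n=="wrist":
        s=env.state(); w,x,y,z=s["tool_rot"]
        from scipy.spatial.transform import Rotation as R
        T=np.eye(4); T[:3,:3]=R.from_quat([x,y,z,w]).as_matrix(); T[:3,3]=s["position"]
        W=T@np.array(c["mount"])
    else: W=np.linalg.inv(np.array(c["camera_from_world"]))
    return K,d,W
def plane(C,uv,z):
    "pixels -> world at height z"
    K,d,W=C; p=cv2.undistortPoints(np.array(uv,float).reshape(-1,1,2),K,d)[:,0]
    r=np.c_[p,np.ones(len(p))]@W[:3,:3].T; o=W[:3,3]
    return o+r*((z-o[2])/r[:,2])[:,None]
def cloud(C,uv,dep):
    K,d,W=C; uv=np.array(uv); p=cv2.undistortPoints(uv.astype(float).reshape(-1,1,2),K,d)[:,0]
    zz=dep[uv[:,1],uv[:,0]]
    return (np.c_[p,np.ones(len(p))]*zz[:,None])@W[:3,:3].T+W[:3,3]
E
python3 - <<'E'
from h import *
s=env.state();print(s,env.hold_point_z)
for n in("top","side"):
    C=cal(n);im,d=env.get_image(n);cv2.imwrite(f"pics/{n}0.png",im);np.savez(f"pics/{n}0.npz",im=im,d=d);print(n,C[2])
E
```

```text
pics
{'time': 0.0, 'qpos': array([ 1.03797969e+00,  3.42704939e-01,  1.52500494e+00, -3.06901317e-05,
        1.27539138e+00, -1.45992933e-01]), 'joint_velocities': array([ 0.00049014, -0.00036825, -0.00024686,  0.00184235, -0.00140272,
       -0.00060461]), 'joint_torque': array([-1.42270823e-03, -4.33674574e+01, -2.46014500e+01, -1.21704225e-04,
        7.97541405e-03, -4.54148420e-06]), 'position': array([0.19783776, 0.48587189, 0.2306394 ]), 'tool_rot': array([-2.37286233e-04,  1.92203791e-01,  9.81354744e-01, -7.16155704e-04]), 'ft_force': array([-0.01593339, -0.06631622, -1.09746257]), 'wrist_torque': array([-0.0074476 , -0.00217681,  0.05702263]), 'finger_force': 0.0, 'opening': 0.9954855826241437} 0.0187
top [[-0.0193342  -0.98055218  0.19530388  0.34001643]
 [-0.9993555   0.01304383 -0.03344316 -0.01384813]
 [ 0.03024526 -0.1958246  -0.98017241  1.23005038]
 [ 0.          0.          0.          1.        ]]
side [[ 9.68521699e-01 -1.53481075e-01  1.95982854e-01  3.56497118e-01]
 [-2.48928127e-01 -5.99406121e-01  7.60754290e-01 -8.11612791e-01]
 [ 7.11935857e-04 -7.85592682e-01 -6.18743591e-01  7.22485453e-01]
 [ 0.00000000e+00  0.00000000e+00  0.00000000e+00  1.00000000e+00]]
```

View pics/top0.png

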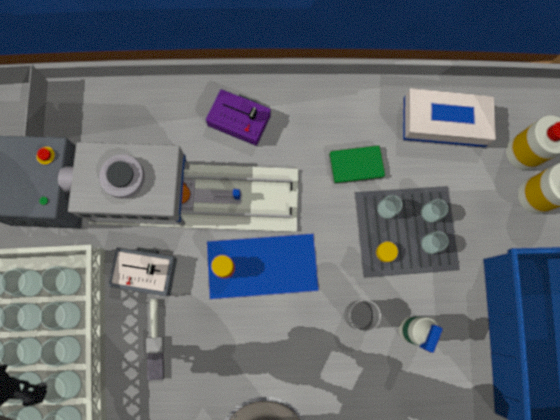

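View pics/side0.png

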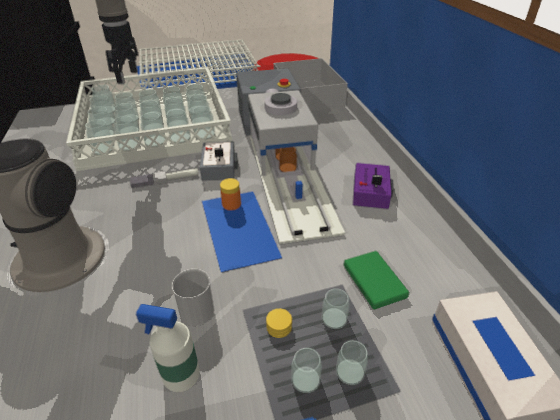

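The top view shows the handle at (237,194), mat centre about (262,266), jars at (389,206), (433,210) and (435,242), lids at (387,251), slider grip at (152,268) and red pointer at (129,282). The side view shows an amber jar just inside the hood's mouth.

```bash
python3 - <<'E'
from h import *
D=np.load("pics/top0.npz");im,d=D["im"],D["d"];C=cal("top")
hsv=cv2.cvtColor(im,cv2.COLOR_BGR2HSV)
def comp(lo,hi,box,nm,zp):
    m=cv2.inRange(hsv,lo,hi);x0,y0,x1,y1=box;k=np.zeros_like(m);k[y0:y1,x0:x1]=m[y0:y1,x0:x1]
    ys,xs=np.nonzero(k);P=cloud(C,np.c_[xs,ys],d);r=cv2.minAreaRect(np.c_[xs,ys].astype(np.float32))
    print(nm,len(xs),"px",xs.mean().round(1),ys.mean().round(1),"cloud med",np.median(P,0).round(4),"z5-95",np.percentile(P[:,2],[5,95]).round(3),"plane ctr",plane(C,[[xs.mean(),ys.mean()]],zp).round(4)[0])
    return r,k
r,k=comp((100,120,60),(125,255,255),(200,225,325,300),"mat",.003)
B=plane(C,cv2.boxPoints(r),.003);print(B.round(4),"ctr",B.mean(0).round(4))
comp((100,120,60),(125,255,255),(225,180,250,205),"handle",.070)
comp((15,120,120),(35,255,255),(200,250,240,280),"honey",.072)
comp((15,120,120),(35,255,255),(370,235,405,265),"lids",.03)
comp((0,120,90),(8,255,255),(120,272,140,292),"pointer",.055)
comp((0,0,0),(180,255,50),(140,255,165,280),"slider",.084)
comp((5,120,60),(15,255,255),(180,170,200,215),"amber",.08)
# lane: deck corners / guide lines: fit from hood roof and tall points
ys,xs=np.mgrid[130:235,60:305];uv=np.c_[xs.ravel(),ys.ravel()];P=cloud(C,uv,d)
for z0,z1,n in((.162,.178,"roof"),(.020,.032,"guide")):
    q=P[(P[:,2]>z0)&(P[:,2]<z1)];print(n,len(q));b=cv2.boxPoints(cv2.minAreaRect(q[:,:2].astype(np.float32)));print(b.round(4),b.mean(0).round(4))
# clear jars: base at .002, rim at .072
for u in((389,206),(433,210),(435,242)):
    print(u,plane(C,[u],.04).round(3),cloud(C,[u],d).round(3))
c=cv2.resize(np.vstack([np.hstack([im[170:280,340:480],im[130:240,170:310]])]),None,fx=2.8,fy=2.8,interpolation=cv2.INTER_CUBIC);cv2.imwrite("pics/c1.png",c)
E
```

```text
mat 5662 px 265.0 265.9 cloud med [ 0.4408 -0.0111  0.0021] z5-95 [-0.002  0.006] plane ctr [ 0.4414 -0.0085  0.003 ]
[[ 0.5074  0.1448  0.003 ]
 [ 0.5243 -0.1365  0.003 ]
 [ 0.376  -0.1428  0.003 ]
 [ 0.3605  0.1328  0.003 ]] ctr [ 4.421e-01 -4.000e-04  3.000e-03]
handle 62 px 236.1 193.5 cloud med [0.6183 0.0618 0.0678] z5-95 [0.042 0.072] plane ctr [0.6179 0.0614 0.07  ]
honey 356 px 222.1 265.7 cloud med [0.4371 0.0955 0.0737] z5-95 [0.07  0.077] plane ctr [0.4376 0.0955 0.072 ]
lids 361 px 386.6 251.4 cloud med [ 0.4711 -0.3217  0.0286] z5-95 [0.004 0.033] plane ctr [ 0.4705 -0.3209  0.03  ]
pointer 10 px 128.3 281.8 cloud med [0.4018 0.3276 0.056 ] z5-95 [0.053 0.058] plane ctr [0.4022 0.3282 0.055 ]
slider 23 px 152.1 269.6 cloud med [0.4302 0.264  0.0817] z5-95 [0.064 0.085] plane ctr [0.4293 0.263  0.084 ]
amber 89 px 185.3 193.4 cloud med [0.6214 0.1898 0.0577] z5-95 [0.025 0.084] plane ctr [0.6174 0.1869 0.08  ]
roof 6121
[[0.5422 0.1974]
 [0.7212 0.1867]
 [0.7385 0.4771]
 [0.5595 0.4878]] [0.6404 0.3372]
guide 995
[[ 0.5258  0.5049]
 [ 0.5656 -0.0888]
 [ 0.8179 -0.0719]
 [ 0.7781  0.5219]] [0.6718 0.2165]
(389, 206) [[ 0.587 -0.332  0.04 ]] [[ 0.596 -0.342  0.   ]]
(433, 210) [[ 0.575 -0.448  0.04 ]] [[ 0.582 -0.46   0.007]]
(435, 242) [[ 0.491 -0.447  0.04 ]] [[ 0.496 -0.46   0.004]]
```

View pics/c1.png

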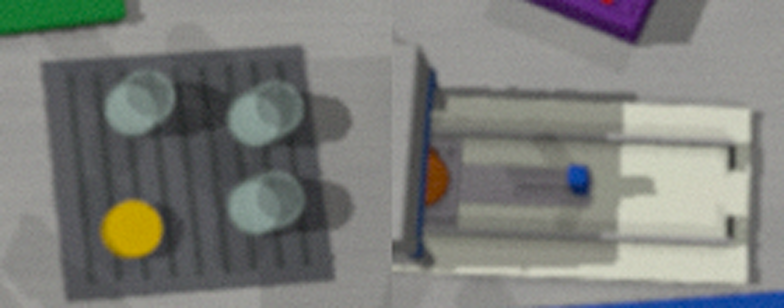

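Crop: jar rims (upper right ends) come out at pixels (394,203), (439,207) and (439,240), with the bases to their lower left. The handle is on axis and front tabs are at about column 292. Positions, heights and sizes all agree, with the lane rotated about -3.4° in yaw. I'm moving to the handle with the tool closing across the lane.

```bash
python3 -m handwheel '[[0,0.03,-0.03,0,0,0,-7.1],[0,0.03,-0.03,0,0,0,-7.1],[0,0.03,-0.03,0,0,0,-7.1],[0,0.03,-0.03,0,0,0,-7.1],[0,0.03,-0.03,0,0,0,-7.1],[0,0.03,-0.03,0,0,0,-7.1],[0,0.03,-0.03,0,0,0,-7.1],[0,0.03,-0.03,0,0,0,-7.1],[0,0.03,-0.03,0,0,0,-7.1],[0,0.03,-0.03,0,0,0,-7.1]]' 40
python3 -m handwheel '[[0,0.03,-0.035,0,0,0,0],[0,0.03,-0.035,0,0,0,0],[0,0.03,-0.03,-0.01,0,0,0],[0,0.02,-0.02,-0.03,0,0,0],[0,0,0,-0.04,0,0,0],[0,0,0,0,0,0,0]]'
python3 - <<'E'
from h import *
print(env.state()["position"],env.get_calibration("wrist")["mount"])
C=cal("wrist");im,d=env.get_image("wrist");cv2.imwrite("pics/w1.png",im)
hsv=cv2.cvtColor(im,cv2.COLOR_BGR2HSV);m=cv2.inRange(hsv,(100,120,60),(125,255,255))
n,l,st,ce=cv2.connectedComponentsWithStats(m)
for i in range(1,n):
    if st[i,4]>150:
        ys,xs=np.nonzero(l==i);P=cloud(C,np.c_[xs,ys],d);t=P[P[:,2]>.065]
        print(st[i],ce[i],np.median(P,0),len(t),t.mean(0) if len(t) else "")
E
```

```text
time: 1.35
position: [0.4987, 0.1851, 0.231]
tool_rot: [-0.0, 0.728, 0.686, -0.0]
ft_force: [-0.7, 0.3, 1.1]
opening: 0.997
finger_force: 0.0
time: 2.1
position: [0.6058, 0.0659, 0.1478]
tool_rot: [-0.003, 0.727, 0.687, -0.003]
ft_force: [-0.4, 0.7, 0.1]
opening: 1.001
finger_force: 0.0
[0.60579991 0.06593787 0.14777567] [[-1.55154038e-04 -9.61172834e-01 -2.75947024e-01  6.89534348e-02]
 [ 9.99999971e-01 -2.00648806e-04  1.36635457e-04 -9.02217526e-04]
 [-1.86698730e-04 -2.75946994e-01  9.61172836e-01 -1.42966168e-01]
 [ 0.00000000e+00  0.00000000e+00  0.00000000e+00  1.00000000e+00]]
[   11   114   211   257 21847] [129.36389436 229.22076258] [0.46067232 0.03525383 0.0034251 ] 261 [0.57906014 0.09445062 0.22889388]
[297 201  25  28 619] [308.66397415 214.82875606] [0.62178642 0.06505621 0.07002286] 523 [0.62178194 0.06358131 0.07082625]
```

View pics/w1.png

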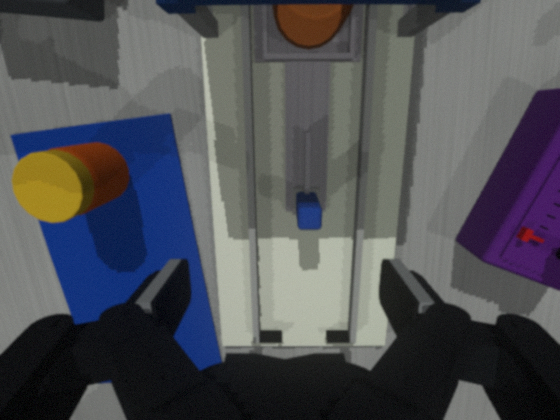

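Wrist view: handle top at (309,215), gives (0.622, 0.064, 0.071), the height expected. The lane runs vertically in the picture, so the tool is aligned. I'll go down, grip and pull.

```bash
python3 -m handwheel '[[0,0.016,-0.002,-0.02,0,0,0],[0,0,0,-0.04,0,0,0],[0,0,0,-0.04,0,0,0],[0,0,0,-0.008,0,0,0],[255,0,0,0,0,0,0],[255,0,0,0,0,0,0],[255,0,0,0,0,0,0],[255,0,0,0,0,0,0],[255,0,0,0,0,0,0]]' 50
python3 -m handwheel '[[255,-0.0006,-0.01,0,0,0,0],[255,-0.0012,-0.02,0,0,0,0],[255,-0.0018,-0.03,0,0,0,0],[255,-0.0018,-0.03,0,0,0,0],[255,-0.0018,-0.03,0,0,0,0],[255,-0.0018,-0.03,0,0,0,0],[255,-0.0018,-0.03,0,0,0,0]]'
```

```text
time: 3.28
position: [0.6245, 0.0642, 0.0446]
tool_rot: [0.001, 0.726, 0.687, 0.001]
ft_force: [-1.4, 0.9, 6.0]
opening: 0.205
finger_force: 50.4
time: 4.15
position: [0.614, -0.1151, 0.0446]
tool_rot: [0.0, 0.726, 0.687, 0.001]
ft_force: [1.0, 7.6, 6.1]
opening: 0.2
finger_force: 50.3
```

```bash
python3 -m handwheel '[[255,-0.0018,-0.03,0,0,0,0],[255,-0.0012,-0.02,0,0,0,0],[255,-0.0006,-0.01,0,0,0,0],[255,-0.0003,-0.005,0,0,0,0],[255,-0.0003,-0.005,0,0,0,0]]'
```

```text
time: 4.78
position: [0.6095, -0.1844, 0.044]
tool_rot: [-0.0, 0.726, 0.687, 0.001]
ft_force: [0.6, 6.4, 4.1]
opening: 0.197
finger_force: 50.1
```

```bash
python3 -m handwheel '[[255,-0.0003,-0.005,0,0,0,0],[255,-0.0003,-0.005,0,0,0,0]]'
```

```text
time: 5.03
position: [0.6088, -0.1881, 0.0425]
tool_rot: [-0.005, 0.726, 0.687, 0.004]
ft_force: [8.2, 38.7, -3.6]
opening: 0.201
finger_force: 49.1
```

The wrist force at 39 N shows it is against the front stops. I'll back off, release, rise and look over the carrier.

```bash
python3 -m handwheel '[[255,0,0.004,0,0,0,0],[0,0,0,0,0,0,0],[0,0,0,0,0,0,0],[0,0,0,0,0,0,0],[0,0,0,0.05,0,0,0],[0,0,0,0.06,0,0,0],[0,0.002,0.04,0.06,0,0,0],[0,0.003,0.06,0.03,0,0,0],[0,0.003,0.06,0,0,0,0],[0,0,0,0,0,0,0]]'
python3 - <<'E'
from h import *
print(env.state()["position"])
C=cal("wrist");im,d=env.get_image("wrist");cv2.imwrite("pics/w2.png",im);np.savez("pics/w2.npz",im=im,d=d)
hsv=cv2.cvtColor(im,cv2.COLOR_BGR2HSV);m=cv2.inRange(hsv,(4,130,50),(16,255,255))
n,l,st,ce=cv2.connectedComponentsWithStats(m)
for i in range(1,n):
    if st[i,4]>300:
        ys,xs=np.nonzero(l==i);P=cloud(C,np.c_[xs,ys],d);t=P[P[:,2]>.075]
        print(st[i],ce[i].round(),np.percentile(P[:,2],[5,95]).round(3),len(t),((t[:,:2].min(0)+t[:,:2].max(0))/2).round(4) if len(t) else "", t.std(0).round(3) if len(t) else "")
t,d=env.get_image("top");cv2.imwrite("pics/t2.png",t)
E
```

```text
time: 6.28
position: [0.6159, -0.0375, 0.2339]
tool_rot: [0.0, 0.725, 0.689, 0.001]
ft_force: [0.0, 0.3, -1.0]
opening: 1.002
finger_force: 0.0
[ 0.61594989 -0.03751884  0.23390344]
[  88   28   50   61 1319] [119.  64.] [0.015 0.058] 7 [0.6184 0.0313] [0. 0. 0.]
[ 259   92   55   58 2423] [286. 121.] [0.02  0.087] 578 [0.6195 0.0257] [0.015 0.015 0.04 ]
[ 261  159   50   60 2343] [286. 189.] [0.021 0.087] 572 [ 0.6166 -0.016 ] [0.014 0.018 0.033]
```

View pics/w2.png

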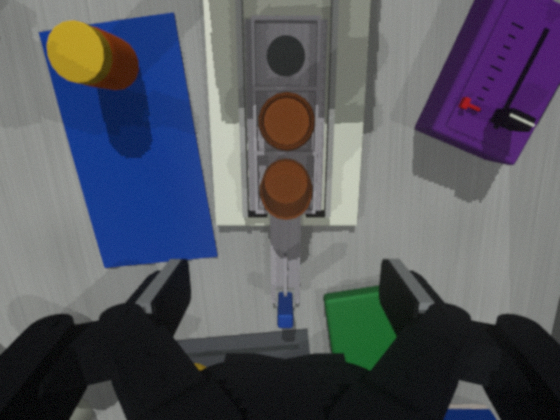

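Two amber jars stand in the middle and near seats, with rims at (287,120) and (287,187). The far seat at (286,54) is empty. I'll fit the rim circles and cast onto z = 0.086.

```bash
python3 - <<'E'
from h import *
C=cal("wrist");D=np.load("pics/w2.npz");im,d=D["im"],D["d"]
for n,b in (("s1",(245,85,330,155)),("s0",(245,155,330,225))):
    x0,y0,x1,y1=b;ys,xs=np.mgrid[y0:y1,x0:x1];uv=np.c_[xs.ravel(),ys.ravel()]
    P=cloud(C,uv,d);k=(P[:,2]>.076)&(P[:,2]<.1);q=P[k]
    c,r=cv2.minEnclosingCircle(q[:,:2].astype(np.float32));print(n,k.sum(),c,r)
print(plane(C,[[287,120],[287,187],[286,54],[286,297]],.086).round(4)[:2])
m=cv2.inRange(cv2.cvtColor(im,cv2.COLOR_BGR2HSV),(100,120,60),(125,255,255));m[:230]=0;m[:,:265]=0;m[:,310:]=0;m[330:]=0
ys,xs=np.nonzero(m);P=cloud(C,np.c_[xs,ys],d);q=P[P[:,2]>.064];print("handle",len(q),q.mean(0).round(4))
E
```

```text
s1 553 (0.6199331879615784, 0.02180958352982998) 0.023584207519888878
s0 575 (0.6159514784812927, -0.04477822408080101) 0.02343403548002243
[[ 0.6207  0.0236  0.086 ]
 [ 0.6176 -0.0364  0.086 ]]
handle 233 [ 0.6076 -0.1876  0.073 ]
```

```bash
python3 -m handwheel '[[0,0,-0.007,-0.05,0,0,0],[0,0,0,-0.05,0,0,0],[0,0,0,-0.05,0,0,0],[0,0,0,-0.035,0,0,0],[0,0,0,-0.015,0,0,0],[255,0,0,0,0,0,0],[255,0,0,0,0,0,0],[255,0,0,0,0,0,0],[255,0,0,0,0,0,0]]' 30
python3 -m handwheel '[[255,0,0,0.02,0,0,0],[255,0,0,0.04,0,0,0],[255,0,0,0.04,0,0,0],[255,0,0,0,0,0,0]]'
```

```text
time: 7.5
position: [0.617, -0.0486, 0.0349]
tool_rot: [0.001, 0.726, 0.687, 0.001]
ft_force: [-1.1, -1.3, 7.0]
opening: 0.624
finger_force: 32.3
time: 8.0
position: [0.6179, -0.0484, 0.1371]
tool_rot: [0.003, 0.726, 0.687, 0.002]
ft_force: [-0.1, 0.5, -0.3]
opening: 0.627
finger_force: 32.0
```

```bash
python3 -m handwheel '[[255,-0.035,-0.01,0,0,0,0],[255,-0.035,-0.01,0,0,0,0],[255,-0.035,-0.01,0,0,0,0],[255,-0.035,-0.01,0,0,0,0],[255,-0.03,-0.011,0,0,0,0],[255,0,0,-0.04,0,0,0],[255,0,0,-0.04,0,0,0],[255,0,0,-0.022,0,0,0],[255,0,0,0,0,0,0]]'
```

```text
time: 9.12
position: [0.4441, -0.0985, 0.0294]
tool_rot: [-0.002, 0.726, 0.687, -0.001]
ft_force: [-0.3, -0.7, -0.5]
opening: 0.622
finger_force: 32.1
```

```bash
python3 -m handwheel '[[255,0,0,-0.005,0,0,0],[255,0,0,-0.003,0,0,0],[255,0,0,0,0,0,0]]'
```

```text
time: 9.5
position: [0.4461, -0.0993, 0.0236]
tool_rot: [0.0, 0.726, 0.687, 0.0]
ft_force: [0.1, -0.4, -0.6]
opening: 0.619
finger_force: 32.1
```

```bash
python3 -m handwheel '[[255,0,0,-0.002,0,0,0],[200,0,0,0,0,0,0],[0,0,0,0,0,0,0],[0,0,0,0,0,0,0],[0,0,0,0,0,0,0],[0,0,0,0.05,0,0,0],[0,0,0,0.05,0,0,0],[0,0.02,0.015,0.04,0,0,0],[0,0.05,0.03,0.02,0,0,0]]'
python3 -m handwheel '[[0,0.05,0.03,0,0,0,0],[0,0.05,0.03,0,0,0,0],[0,0.004,0.014,-0.03,0,0,0],[0,0,0,-0.04,0,0,0],[0,0,0,0,0,0,0]]'
```

```text
time: 10.62
position: [0.5166, -0.0548, 0.1841]
tool_rot: [0.002, 0.727, 0.686, 0.001]
ft_force: [0.3, -0.6, -0.4]
opening: 0.997
finger_force: 0.0
time: 11.25
position: [0.6176, 0.0202, 0.1079]
tool_rot: [-0.003, 0.726, 0.687, -0.003]
ft_force: [0.6, -0.5, 0.2]
opening: 0.995
finger_force: 0.0
```

```bash
python3 -m handwheel '[[0,0.002,0.002,-0.03,0,0,0],[0,0,0,-0.03,0,0,0],[0,0,0,-0.012,0,0,0],[255,0,0,0,0,0,0],[255,0,0,0,0,0,0],[255,0,0,0,0,0,0],[255,0,0,0,0,0,0]]'
python3 -m handwheel '[[255,0,0,0.02,0,0,0],[255,0,0,0.04,0,0,0],[255,0,0,0.04,0,0,0],[255,0,0,0,0,0,0]]'
```

```text
time: 12.12
position: [0.6231, 0.0216, 0.0411]
tool_rot: [0.001, 0.726, 0.687, 0.001]
ft_force: [0.1, 0.1, 6.7]
opening: 0.621
finger_force: 32.3
time: 12.62
position: [0.624, 0.0216, 0.1434]
tool_rot: [0.003, 0.726, 0.687, 0.003]
ft_force: [1.5, -0.0, -1.5]
opening: 0.622
finger_force: 32.1
```

```bash
python3 -m handwheel '[[255,-0.037,-0.007,0,0,0,0],[255,-0.037,-0.007,0,0,0,0],[255,-0.037,-0.007,0,0,0,0],[255,-0.037,-0.007,0,0,0,0],[255,-0.032,-0.008,0,0,0,0],[255,0,0,-0.04,0,0,0],[255,0,0,-0.04,0,0,0],[255,0,0,-0.025,0,0,0],[255,0,0,-0.007,0,0,0],[255,0,0,0,0,0,0]]'
```

```text
time: 13.88
position: [0.4412, -0.0142, 0.0271]
tool_rot: [-0.001, 0.726, 0.687, -0.0]
ft_force: [-0.2, -0.2, -0.8]
opening: 0.623
finger_force: 34.1
```

```bash
python3 -m handwheel '[[255,0,0,-0.002,0,0,0],[255,0,0,0,0,0,0],[200,0,0,0,0,0,0],[0,0,0,0,0,0,0],[0,0,0,0,0,0,0],[0,0,0,0,0,0,0],[0,0,0,0.05,0,0,0],[0,0,0,0.05,0,0,0],[0,0.01,-0.03,0.05,0,0,0],[0,0.01,-0.05,0.04,0,0,0]]'
python3 -m handwheel '[[0,0.01,-0.05,0.02,0,0,0],[0,0.01,-0.05,0,0,0,0],[0,0.01,-0.05,0,0,0,0],[0,0.01,-0.05,0,0,0,0],[0,0.01,-0.05,0,0,0,0],[0,0.01,-0.03,0,0,0,0],[0,0,0,0,0,0,0]]'
python3 - <<'E'
from h import *
print(env.state()["position"])
C=cal("wrist");im,d=env.get_image("wrist");cv2.imwrite("pics/w3.png",im);np.savez("pics/w3.npz",im=im,d=d,K=C[0],ds=C[1],W=C[2])
E
```

```text
time: 15.12
position: [0.4621, -0.0926, 0.2161]
tool_rot: [0.001, 0.725, 0.688, 0.001]
ft_force: [1.4, -1.0, -1.5]
opening: 1.005
finger_force: 0.0
time: 16.0
position: [0.5213, -0.3744, 0.2323]
tool_rot: [-0.001, 0.727, 0.686, -0.0]
ft_force: [0.7, 0.0, -0.7]
opening: 0.997
finger_force: 0.0
[ 0.52126923 -0.37440117  0.23231235]
```

View pics/w3.png

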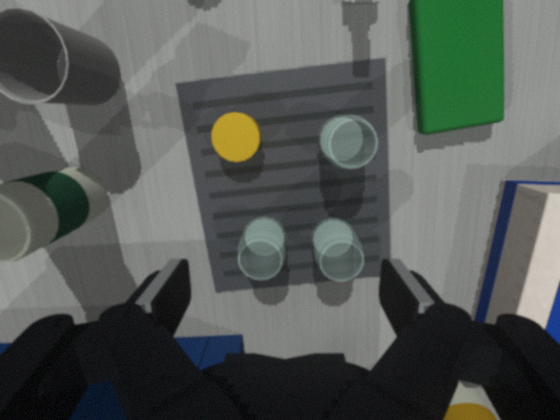

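Three clear jars, all upright: rim centres at about (352,142), (340,258) and (262,257), lids at (236,137).

```bash
python3 - <<'E'
from h import *
C=cal("wrist");print(plane(C,[[352,142],[340,258],[262,257]],.072).round(4));print("lid",plane(C,[[236,137]],.03).round(4))
print("base",plane(C,[[344,139],[333,236],[265,234]],.004).round(4))
# rim width check
for a,b in(((328,142),(377,142)),((317,258),(364,258)),((239,257),(286,257))):
    p=plane(C,[a,b],.072);print(np.linalg.norm(p[0]-p[1]).round(4))
E
```

```text
[[ 0.5857 -0.3311  0.072 ]
 [ 0.5734 -0.4486  0.072 ]
 [ 0.4929 -0.4429  0.072 ]]
lid [[ 0.4716 -0.3227  0.03  ]]
base [[ 0.5903 -0.3333  0.004 ]
 [ 0.5759 -0.4506  0.004 ]
 [ 0.492  -0.4432  0.004 ]]
0.0459
0.0487
0.0486
```

```bash
python3 -m handwheel '[[0,0.033,0.021,0,0,0,0],[0,0.033,0.021,-0.04,0,0,0],[0,0,0,-0.05,0,0,0],[0,0,0,0,0,0,0]]'
```

```text
time: 16.55
position: [0.5856, -0.3273, 0.1397]
tool_rot: [-0.005, 0.726, 0.688, -0.001]
ft_force: [-0.0, -0.2, 0.5]
opening: 1.0
finger_force: 0.0
```

```bash
python3 -m handwheel '[[0,0.001,-0.004,-0.04,0,0,0],[0,0,0,-0.04,0,0,0],[0,0,0,-0.028,0,0,0],[0,0,0,-0.006,0,0,0],[255,0,0,0,0,0,0],[255,0,0,0,0,0,0],[255,0,0,0,0,0,0],[255,0,0,0,0,0,0]]' 35
python3 -m handwheel '[[255,0,0,0.03,0,0,0],[255,0,0,0.05,0,0,0],[255,0,0,0.05,0,0,0],[255,0,0,0,0,0,0]]'
```

```text
time: 17.55
position: [0.5897, -0.3353, 0.0326]
tool_rot: [0.002, 0.726, 0.687, 0.0]
ft_force: [-0.8, 1.2, 5.6]
opening: 0.615
finger_force: 37.2
time: 18.05
position: [0.5909, -0.336, 0.1664]
tool_rot: [0.006, 0.726, 0.687, 0.001]
ft_force: [0.2, 0.6, -0.4]
opening: 0.622
finger_force: 37.3
```

```bash
python3 -m handwheel '[[255,0.0033,0.043,0,0,0,0],[255,0.0033,0.043,0,0,0,0],[255,0.0033,0.043,0,0,0,0],[255,0.0033,0.043,0,0,0,0],[255,0.0033,0.043,0,0,0,0],[255,0.0033,0.043,0,0,0,0],[255,0.0033,0.043,0,0,0,0],[255,0.0033,0.043,0,0,0,0],[255,0.0033,0.043,0,0,0,0],[255,0.0033,0.042,0,0,0,0]]'
python3 -m handwheel '[[255,0,0,-0.04,0,0,0],[255,0,0,-0.025,0,0,0],[255,0,0,0,0,0,0],[255,0,0,0,0,0,0]]'
```

```text
time: 19.3
position: [0.6212, 0.096, 0.1594]
tool_rot: [-0.0, 0.726, 0.687, -0.0]
ft_force: [0.8, 0.6, -0.6]
opening: 0.618
finger_force: 37.3
time: 19.8
position: [0.6222, 0.0944, 0.0958]
tool_rot: [0.001, 0.726, 0.687, 0.001]
ft_force: [0.5, 0.2, -0.8]
opening: 0.617
finger_force: 37.2
```

```bash
python3 -m handwheel '[[255,0.002,-0.002,-0.02,0,0,0],[255,0,0,-0.02,0,0,0],[255,0,0,-0.008,0,0,0],[255,0,0,-0.002,0,0,0],[255,0,0,0,0,0,0]]'
```

```text
time: 20.42
position: [0.6243, 0.0925, 0.0466]
tool_rot: [0.001, 0.726, 0.687, 0.001]
ft_force: [-1.3, -0.8, 3.8]
opening: 0.619
finger_force: 37.7
```

```bash
python3 -m handwheel '[[200,0,0,0,0,0,0],[0,0,0,0,0,0,0],[0,0,0,0,0,0,0],[0,0,0,0,0,0,0],[0,0,0,0.05,0,0,0],[0,0,0,0.06,0,0,0],[0,-0.01,-0.04,0.06,0,0,0],[0,-0.01,-0.05,0.02,0,0,0],[0,-0.01,-0.05,0,0,0,0],[0,-0.01,-0.05,0,0,0,0]]'
python3 -m handwheel '[[0,-0.01,-0.05,0,0,0,0],[0,-0.01,-0.05,0,0,0,0],[0,-0.01,-0.05,0,0,0,0],[0,-0.01,-0.05,0,0,0,0],[0,-0.01,-0.05,0,0,0,0],[0,-0.01,-0.03,0,0,0,0],[0,0,0,0,0,0,0]]'
python3 - <<'E'
from h import *
print(env.state()["position"])
C=cal("wrist");im,d=env.get_image("wrist");cv2.imwrite("pics/w4.png",im)
E
```

```text
time: 21.68
position: [0.5847, -0.0932, 0.2268]
tool_rot: [0.0, 0.726, 0.687, 0.0]
ft_force: [1.4, -0.3, -0.7]
opening: 0.998
finger_force: 0.0
time: 22.55
position: [0.5239, -0.374, 0.2257]
tool_rot: [-0.0, 0.728, 0.686, -0.0]
ft_force: [-0.1, 0.3, 0.5]
opening: 0.998
finger_force: 0.0
[ 0.52389975 -0.37403796  0.2256636 ]
```

View pics/w4.png

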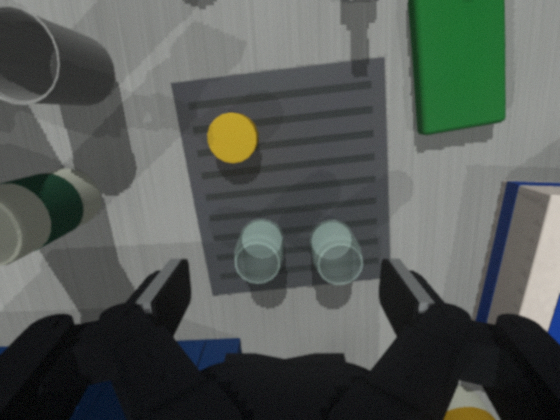

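Both remaining jars stand where they were, rims at (259,260) and (338,261). I'll take the right one, with the fingers partly open.

```bash
python3 -m handwheel '[[50,0.025,-0.038,0,0,0,0],[50,0.025,-0.037,-0.04,0,0,0],[50,0,0,-0.05,0,0,0],[50,0,0,0,0,0,0],[50,0,0,0,0,0,0]]'
```

```text
time: 23.22
position: [0.5762, -0.4463, 0.1389]
tool_rot: [0.001, 0.726, 0.688, 0.0]
ft_force: [1.0, -0.6, 0.4]
opening: 0.805
finger_force: 0.0
```

```bash
python3 -m handwheel '[[50,-0.002,-0.003,-0.04,0,0,0],[50,0,0,-0.04,0,0,0],[50,0,0,-0.028,0,0,0],[50,0,0,-0.004,0,0,0],[255,0,0,0,0,0,0],[255,0,0,0,0,0,0],[255,0,0,0,0,0,0],[255,0,0,0,0,0,0]]' 35
python3 -m handwheel '[[255,0,0,0.03,0,0,0],[255,0,0,0.05,0,0,0],[255,0,0,0.05,0,0,0],[255,0,0,0,0,0,0]]'
```

```text
time: 24.22
position: [0.5744, -0.4509, 0.0276]
tool_rot: [0.003, 0.726, 0.687, 0.0]
ft_force: [0.5, 1.0, 7.0]
opening: 0.621
finger_force: 37.7
time: 24.72
position: [0.575, -0.4517, 0.1615]
tool_rot: [0.006, 0.726, 0.687, 0.0]
ft_force: [0.3, 0.4, -1.8]
opening: 0.621
finger_force: 37.2
```

```bash
python3 -m handwheel '[[255,0.0045,0.048,0,0,0,0],[255,0.0045,0.048,0,0,0,0],[255,0.0045,0.048,0,0,0,0],[255,0.0045,0.048,0,0,0,0],[255,0.0045,0.048,0,0,0,0],[255,0.0045,0.048,0,0,0,0],[255,0.0045,0.048,0,0,0,0],[255,0.0045,0.048,0,0,0,0],[255,0.0045,0.048,0,0,0,0],[255,0.0045,0.047,0,0,0,0]]'
python3 -m handwheel '[[255,0,0,-0.04,0,0,0],[255,0,0,-0.025,0,0,0],[255,0,0,0,0,0,0],[255,0,0,0,0,0,0]]'
```

```text
time: 25.98
position: [0.6176, 0.0308, 0.1539]
tool_rot: [-0.0, 0.726, 0.687, -0.0]
ft_force: [0.4, 0.7, -1.9]
opening: 0.621
finger_force: 37.2
time: 26.48
position: [0.6186, 0.029, 0.0902]
tool_rot: [0.001, 0.726, 0.687, 0.0]
ft_force: [0.2, -0.4, -1.3]
opening: 0.62
finger_force: 37.2
```

```bash
python3 -m handwheel '[[255,0.002,-0.002,-0.02,0,0,0],[255,0,0,-0.02,0,0,0],[255,0,0,-0.008,0,0,0],[255,0,0,-0.002,0,0,0],[255,0,0,0,0,0,0]]'
```

```text
time: 27.1
position: [0.6204, 0.027, 0.0415]
tool_rot: [0.001, 0.726, 0.687, 0.0]
ft_force: [-4.6, -0.1, 4.5]
opening: 0.62
finger_force: 37.9
```

```bash
python3 -m handwheel '[[200,0,0,0,0,0,0],[0,0,0,0,0,0,0],[0,0,0,0,0,0,0],[0,0,0,0,0,0,0],[0,0,0,0.05,0,0,0],[0,0,0,0.06,0,0,0],[0,-0.01,-0.04,0.06,0,0,0],[0,-0.01,-0.045,0.02,0,0,0],[0,-0.01,-0.045,0,0,0,0],[0,-0.01,-0.045,0,0,0,0]]'
python3 -m handwheel '[[0,-0.015,-0.045,0,0,0,0],[0,-0.015,-0.045,0,0,0,0],[0,-0.015,-0.045,0,0,0,0],[0,-0.015,-0.045,0,0,0,0],[0,-0.01,-0.045,0,0,0,0],[0,0,0,0,0,0,0]]'
python3 - <<'E'
from h import *
print(env.state()["position"])
C=cal("wrist");im,d=env.get_image("wrist");cv2.imwrite("pics/w5.png",im)
E
```

```text
time: 28.35
position: [0.5811, -0.1435, 0.2214]
tool_rot: [0.001, 0.726, 0.687, 0.0]
ft_force: [1.4, 0.8, -0.9]
opening: 0.997
finger_force: 0.0
time: 29.1
position: [0.5101, -0.3703, 0.2203]
tool_rot: [0.0, 0.728, 0.686, -0.0]
ft_force: [0.0, -0.0, 0.6]
opening: 0.999
finger_force: 0.0
[ 0.51011534 -0.3703313   0.22026554]
```

View pics/w5.png

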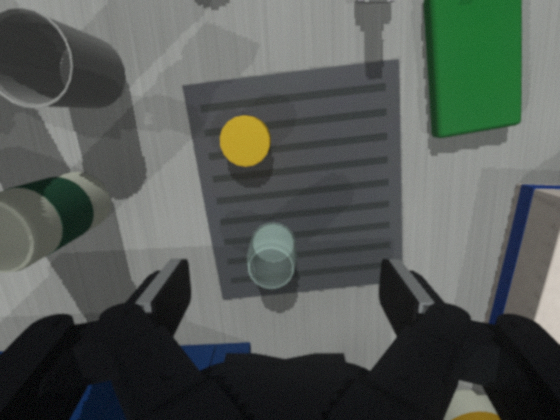

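Last clear jar is unmoved, with its rim at (271,265).

```bash
python3 -m handwheel '[[0,-0.009,-0.037,0,0,0,0],[0,-0.009,-0.036,-0.04,0,0,0],[0,0,0,-0.045,0,0,0],[0,0,0,0,0,0,0],[0,0,0,0,0,0,0]]'
```

```text
time: 29.78
position: [0.4947, -0.4398, 0.1378]
tool_rot: [0.001, 0.726, 0.688, 0.0]
ft_force: [1.0, -0.6, 1.4]
opening: 0.998
finger_force: 0.0
```

```bash
python3 -m handwheel '[[0,-0.002,-0.003,-0.04,0,0,0],[0,0,0,-0.04,0,0,0],[0,0,0,-0.028,0,0,0],[0,0,0,-0.004,0,0,0],[255,0,0,0,0,0,0],[255,0,0,0,0,0,0],[255,0,0,0,0,0,0],[255,0,0,0,0,0,0]]' 35
python3 -m handwheel '[[255,0,0,0.03,0,0,0],[255,0,0,0.05,0,0,0],[255,0,0,0.05,0,0,0],[255,0,0,0,0,0,0]]'
```

```text
time: 30.78
position: [0.4926, -0.4441, 0.0265]
tool_rot: [0.002, 0.726, 0.687, 0.0]
ft_force: [0.3, 1.0, 6.4]
opening: 0.622
finger_force: 37.1
time: 31.28
position: [0.4933, -0.4452, 0.1602]
tool_rot: [0.006, 0.726, 0.687, -0.0]
ft_force: [-0.8, 0.3, -1.4]
opening: 0.625
finger_force: 37.2
```

```bash
python3 -m handwheel '[[255,0.0123,0.041,0,0,0,0],[255,0.0123,0.041,0,0,0,0],[255,0.0123,0.041,0,0,0,0],[255,0.0123,0.041,0,0,0,0],[255,0.0123,0.041,0,0,0,0],[255,0.0123,0.041,0,0,0,0],[255,0.0123,0.041,0,0,0,0],[255,0.0123,0.041,0,0,0,0],[255,0.0123,0.041,0,0,0,0],[255,0.0123,0.037,0,0,0,0]]'
python3 -m handwheel '[[255,0,0,-0.04,0,0,0],[255,0,0,-0.025,0,0,0],[255,0,0,0,0,0,0],[255,0,0,0,0,0,0]]'
```

```text
time: 32.52
position: [0.6143, -0.0355, 0.1534]
tool_rot: [-0.0, 0.726, 0.687, -0.0]
ft_force: [0.6, -0.5, -1.7]
opening: 0.623
finger_force: 37.2
time: 33.02
position: [0.615, -0.0374, 0.0898]
tool_rot: [0.001, 0.726, 0.687, 0.0]
ft_force: [0.5, 0.3, -0.4]
opening: 0.618
finger_force: 37.2
```

```bash
python3 -m handwheel '[[255,0.001,-0.002,-0.02,0,0,0],[255,0,0,-0.02,0,0,0],[255,0,0,-0.008,0,0,0],[255,0,0,-0.002,0,0,0],[255,0,0,0,0,0,0]]'
```

```text
time: 33.65
position: [0.6161, -0.0394, 0.0405]
tool_rot: [0.001, 0.726, 0.687, 0.001]
ft_force: [-2.4, 0.3, 4.7]
opening: 0.62
finger_force: 37.5
```

Release, rise, and check the carrier and the mat from above.

```bash
python3 -m handwheel '[[200,0,0,0,0,0,0],[0,0,0,0,0,0,0],[0,0,0,0,0,0,0],[0,0,0,0,0,0,0],[0,0,0,0.05,0,0,0],[0,0,0,0.06,0,0,0],[0,0,0,0.06,0,0,0],[0,-0.01,-0.01,0.03,0,0,0],[0,0,0,0,0,0,0]]'
python3 - <<'E'
from h import *
print(env.state()["position"])
C=cal("wrist");im,d=env.get_image("wrist");cv2.imwrite("pics/w6.png",im);np.savez("pics/w6.npz",im=im,d=d)
m=cv2.inRange(cv2.cvtColor(im,cv2.COLOR_BGR2HSV),(100,120,60),(125,255,255));m[:230]=0;m[:,:265]=0;m[:,320:]=0;m[330:]=0
ys,xs=np.nonzero(m);P=cloud(C,np.c_[xs,ys],d);q=P[P[:,2]>.064];print("handle",len(q),q.mean(0).round(4))
E
```

```text
time: 34.78
position: [0.6063, -0.0498, 0.2418]
tool_rot: [0.002, 0.727, 0.687, 0.002]
ft_force: [0.1, 0.7, -0.7]
opening: 0.996
finger_force: 0.0
[ 0.60629057 -0.04983011  0.24176911]
handle 224 [ 0.608  -0.1859  0.071 ]
```

View pics/w6.png

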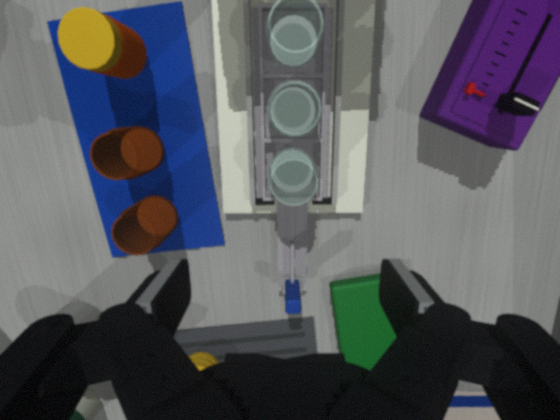

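Three clear jars stand in the seats at (293,40), (295,108) and (293,176). Both ambers are upright on the mat, and the handle is at (292,295). Now I'll grip the handle with the fingers partly open, because the pad is close by.

```bash
python3 -m handwheel '[[120,0.001,-0.045,0,0,0,0],[120,0.001,-0.045,0,0,0,0],[120,0.001,-0.045,0,0,0,0],[120,0,0,-0.05,0,0,0],[120,0,0,-0.05,0,0,0],[120,0,0,0,0,0,0],[120,0,0,0,0,0,0]]'
```

```text
time: 35.7
position: [0.6091, -0.1841, 0.1396]
tool_rot: [0.0, 0.726, 0.687, 0.0]
ft_force: [1.1, -1.0, 1.1]
opening: 0.527
finger_force: 0.0
```

```bash
python3 -m handwheel '[[120,-0.001,-0.003,-0.04,0,0,0],[120,0,0,-0.04,0,0,0],[120,0,0,-0.015,0,0,0],[120,0,0,0,0,0,0],[255,0,0,0,0,0,0],[255,0,0,0,0,0,0],[255,0,0,0,0,0,0],[255,0,0,0,0,0,0]]' 50
python3 -m handwheel '[[255,0.0003,0.005,0,0,0,0],[255,0.0006,0.01,0,0,0,0],[255,0.0009,0.015,0,0,0,0],[255,0.0012,0.02,0,0,0,0],[255,0.0012,0.02,0,0,0,0],[255,0.0012,0.02,0,0,0,0],[255,0.0012,0.02,0,0,0,0]]'
```

```text
time: 36.7
position: [0.6087, -0.1877, 0.046]
tool_rot: [0.002, 0.726, 0.687, 0.001]
ft_force: [0.7, 0.6, 5.8]
opening: 0.201
finger_force: 51.7
time: 37.58
position: [0.6155, -0.0789, 0.0461]
tool_rot: [0.003, 0.726, 0.687, 0.0]
ft_force: [0.1, -7.7, 6.1]
opening: 0.2
finger_force: 51.8
```

```bash
python3 -m handwheel '[[255,0.0012,0.02,0,0,0,0],[255,0.0012,0.02,0,0,0,0],[255,0.0012,0.02,0,0,0,0],[255,0.0012,0.02,0,0,0,0],[255,0.0012,0.02,0,0,0,0],[255,0.0012,0.02,0,0,0,0],[255,0.0012,0.02,0,0,0,0],[255,0.0012,0.02,0,0,0,0],[255,0.0006,0.01,0,0,0,0],[255,0,0,0,0,0,0]]'
```

```text
time: 38.83
position: [0.6257, 0.093, 0.0461]
tool_rot: [0.002, 0.726, 0.688, 0.001]
ft_force: [-0.0, -0.4, 6.8]
opening: 0.198
finger_force: 51.9
```

```bash
python3 -m handwheel '[[255,0.0003,0.005,0,0,0,0],[255,0.0002,0.004,0,0,0,0],[255,0.0002,0.003,0,0,0,0],[255,0,0,0,0,0,0]]'
```

```text
time: 39.33
position: [0.6264, 0.1032, 0.0461]
tool_rot: [0.002, 0.726, 0.687, 0.001]
ft_force: [-0.1, -6.0, 7.9]
opening: 0.201
finger_force: 52.0
```

```bash
python3 -m handwheel '[[255,0.0002,0.003,0,0,0,0],[255,0,0.002,0,0,0,0],[255,0,0,0,0,0,0]]'
```

```text
time: 39.7
position: [0.6265, 0.1048, 0.0461]
tool_rot: [0.003, 0.726, 0.687, -0.001]
ft_force: [-2.2, -19.9, 8.7]
opening: 0.202
finger_force: 52.1
```

The stop is reached: 293 mm of travel and 20 N. I'll release and go look at the timer.

```bash
python3 -m handwheel '[[255,0,-0.001,0,0,0,0],[120,0,0,0,0,0,0],[120,0,0,0,0,0,0],[120,0,0,0,0,0,0],[120,0,0,0.05,0,0,0],[120,0,0,0.06,0,0,0],[120,-0.01,0,0.05,0,0,0],[120,-0.04,0.01,0.02,0,0,0],[120,-0.04,0.03,0,0,0,0],[120,-0.04,0.04,0,0,0,0]]'
python3 -m handwheel '[[120,-0.04,0.04,0,0,0,0],[120,-0.025,0.02,0,0,0,0],[120,0,0,0,0,0,0],[120,0,0,0,0,0,0]]'
python3 - <<'E'
from h import *
print(env.state()["position"])
C=cal("wrist");im,d=env.get_image("wrist");cv2.imwrite("pics/w7.png",im);np.savez("pics/w7.npz",im=im,d=d)
E
```

```text
time: 40.95
position: [0.4939, 0.1894, 0.2242]
tool_rot: [0.0, 0.727, 0.687, 0.0]
ft_force: [0.4, 0.8, -0.8]
opening: 0.53
finger_force: 0.0
time: 41.45
position: [0.4306, 0.2488, 0.2239]
tool_rot: [0.0, 0.726, 0.688, 0.0]
ft_force: [-0.6, 0.1, 0.0]
opening: 0.535
finger_force: 0.0
[0.43061531 0.2487831  0.22394756]
```

View pics/w7.png

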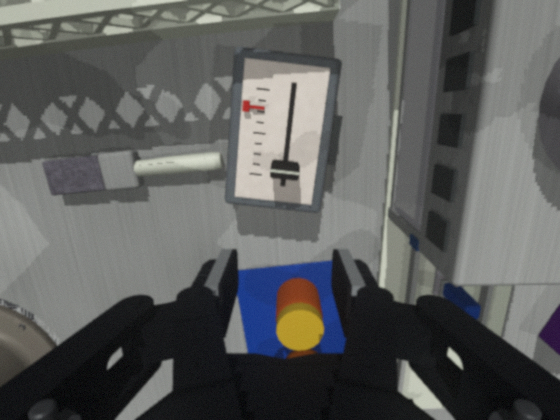

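The slider grip is at about (285,168), with a white index line at row 172. The red pointer spans (243,105) to (265,108), and the track runs from (294,84) to (284,184).

```bash
python3 - <<'E'
from h import *
C=cal("wrist");D=np.load("pics/w7.npz");im,d=D["im"],D["d"]
hsv=cv2.cvtColor(im,cv2.COLOR_BGR2HSV)
r=cv2.inRange(hsv,(0,120,80),(8,255,255))|cv2.inRange(hsv,(172,120,80),(180,255,255));r[:,:235]=0;r[:,275:]=0;r[:95]=0;r[120:]=0
ys,xs=np.nonzero(r);P=cloud(C,np.c_[xs,ys],d);print("red",len(xs),xs.min(),xs.max(),np.percentile(P[:,2],[5,50,95]));z=np.median(P[:,2]);
Q=plane(C,np.c_[xs,ys],.053);print("tip",plane(C,[[xs.max(),ys[xs>xs.max()-3].mean()]],.053),"mean",Q.mean(0))
g=np.mgrid[155:185,265:305];uv=np.c_[g[1].ravel(),g[0].ravel()];P=cloud(C,uv,d);t=P[(P[:,2]>.078)&(P[:,2]<.092)]
b=cv2.minAreaRect(t[:,:2].astype(np.float32));print("grip top",len(t),t.mean(0),b)
tr=plane(C,[[294,85],[288,150]],.051);print("track",tr);v=tr[0]-tr[1];v/=np.linalg.norm(v);print(v)
# track line by dark pixels
k=(hsv[...,2]<60)&(hsv[...,1]<255);k[:82]=0;k[152:]=0;k[:,284:][:, :]=k[:,284:];k[:,:284]=0;k[:,298:]=0
ys,xs=np.nonzero(k);L=plane(C,np.c_[xs,ys],.051)[:,:2];f=cv2.fitLine(L.astype(np.float32),2,0,.01,.01).ravel();f[:2]*=np.sign(f[1]);print("line",len(xs),f)
u=f[:2]
for n,c in(("mean",t.mean(0)),("rect",np.array([*b[0],0]))):
    tip=plane(C,[[265,108]],.053)[0];print(n,"along",(tip-c)[:2]@u,"across",(tip-c)[:2]@[u[1],-u[0]])
E
```

```text
red 104 243 263 [0.05546277 0.05773183 0.05912585]
tip [[0.41421851 0.3252784  0.053     ]] mean [0.40190747 0.32744752 0.053     ]
grip top 463 [0.43130317 0.26961272 0.08409678] ((0.43119367957115173, 0.2690160572528839), (0.014222733676433563, 0.025789204984903336), 80.70166015625)
track [[0.44430242 0.34407182 0.051     ]
 [0.43557535 0.28459167 0.051     ]]
[0.14516816 0.989407   0.        ]
line 138 [0.16543803 0.9862202  0.43906036 0.31556517]
mean along 0.0521647269254829 across -0.024182163055880262
rect along 0.05277128052631779 across -0.024172893121063146
```

The grip top measures 14.2 x 25.8 mm at z = 0.084 and the pointer is about 24 mm off the track line, so both match the given sizes. It needs +52.5 mm along (0.163, 0.987). I'll turn the tool to grip along the track, which keeps the fingers off the pointer.

```bash
python3 -m handwheel '[[120,0,0.005,0,0,0,9.3],[120,0,0.005,0,0,0,9.3],[120,0,0.005,0,0,0,9.3],[120,0,0.005,0,0,0,9.3],[120,0,0,0,0,0,9.3],[120,0,0,0,0,0,9.3],[120,0,0,-0.02,0,0,9.3],[120,0,0,-0.03,0,0,9.3],[120,0,0,-0.03,0,0,9.3],[120,0,0,0,0,0,0]]'
python3 -m handwheel '[[120,0,0,0,0,0,0],[120,0,0,0,0,0,0]]'
```

```text
time: 42.75
position: [0.4297, 0.2675, 0.1419]
tool_rot: [-0.002, 0.084, 0.996, -0.001]
ft_force: [-0.2, -0.3, 1.1]
opening: 0.532
finger_force: 0.0
time: 43.0
position: [0.4311, 0.269, 0.1451]
tool_rot: [0.001, 0.084, 0.997, 0.001]
ft_force: [0.9, 1.1, 0.4]
opening: 0.53
finger_force: 0.0
```

```bash
python3 -m handwheel '[[120,0,0,-0.04,0,0,0],[120,0,0,-0.03,0,0,0],[120,0,0,-0.015,0,0,0],[120,0,0,0,0,0,0],[255,0,0,0,0,0,0],[255,0,0,0,0,0,0],[255,0,0,0,0,0,0],[255,0,0,0,0,0,0]]' 25
```

```text
time: 44.0
position: [0.431, 0.2693, 0.0601]
tool_rot: [0.001, 0.083, 0.997, 0.001]
ft_force: [-1.1, 0.7, 6.1]
opening: 0.155
finger_force: 28.6
```

```bash
python3 -m handwheel '[[255,0.0016,0.01,0,0,0,0],[255,0.0016,0.01,0,0,0,0],[255,0.0016,0.01,0,0,0,0],[255,0.0016,0.01,0,0,0,0],[255,0.0016,0.01,0,0,0,0],[255,0.0003,0.0018,0,0,0,0],[255,0,0,0,0,0,0],[255,0,0,0,0,0,0]]'
```

```text
time: 45.0
position: [0.4397, 0.3213, 0.0601]
tool_rot: [0.002, 0.083, 0.997, 0.001]
ft_force: [1.6, -0.1, 5.8]
opening: 0.158
finger_force: 28.5
```

```bash
python3 -m handwheel '[[180,0,0,0,0,0,0],[120,0,0,0,0,0,0],[120,0,0,0,0,0,0],[120,0,0,0.05,0,0,0],[120,0,0,0.05,0,0,0],[120,0.03,-0.02,0.06,0,0,0],[120,0.03,-0.02,0.02,0,0,0],[120,0,0,0,0,0,0],[120,0,0,0,0,0,0]]'
python3 - <<'E'
from h import *
print(env.state()["position"])
C=cal("wrist");im,d=env.get_image("wrist");np.savez("pics/w8.npz",im=im,d=d);cv2.imwrite("pics/w8.png",im)
t,dt=env.get_image("top");cv2.imwrite("pics/t8.png",np.hstack([cv2.resize(t[100:310,60:330],None,fx=1.4,fy=1.4),cv2.resize(im,(392,294))]))
E
```

```text
time: 46.12
position: [0.4943, 0.2827, 0.2313]
tool_rot: [-0.001, 0.083, 0.997, -0.0]
ft_force: [-0.5, -0.0, 0.0]
opening: 0.528
finger_force: 0.0
[0.49427451 0.2827253  0.23131889]
```

View pics/t8.png

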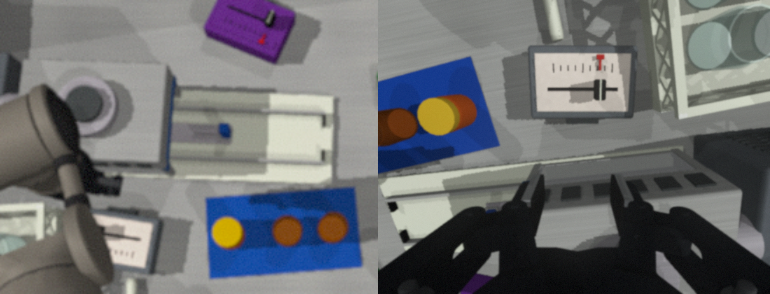

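View pics/w8.png

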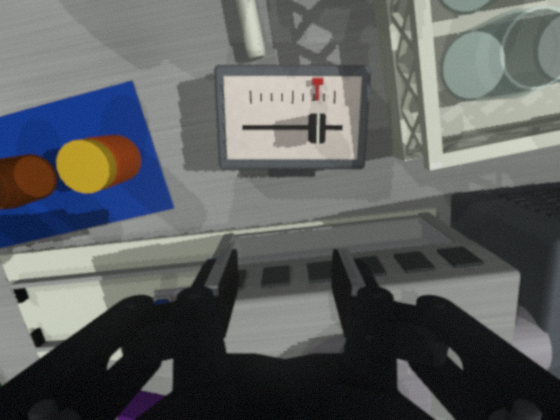

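The grip at (317,128) stands level with the red pointer at (317,88), and the ambers are upright on the mat. In the top view the carrier is in, its handle at about (220,193). I'll check both in numbers.

```bash
python3 - <<'E'
from h import *
C=cal("wrist");D=np.load("pics/w8.npz");im,d=D["im"],D["d"]
g=np.mgrid[108:150,295:340];P=cloud(C,np.c_[g[1].ravel(),g[0].ravel()],d);t=P[(P[:,2]>.078)&(P[:,2]<.092)]
b=cv2.minAreaRect(t[:,:2].astype(np.float32));u=np.array([.163,.987])
hsv=cv2.cvtColor(im,cv2.COLOR_BGR2HSV);r=cv2.inRange(hsv,(0,120,80),(8,255,255))|cv2.inRange(hsv,(172,120,80),(180,255,255));r[:70]=0;r[108:]=0;r[:,300:][:,40:]=0;r[:,:300]=0
ys,xs=np.nonzero(r);Q=plane(C,np.c_[xs,ys],.057)[:,:2];a=Q@[u[1],-u[0]];tip=Q[a>a.max()-.006].mean(0)
print(b,"diff",(np.array(b[0])-tip)@u,(np.array(b[0])-Q.mean(0))@u,len(xs))
T=cal("top");ti,td=env.get_image("top");m=cv2.inRange(cv2.cvtColor(ti,cv2.COLOR_BGR2HSV),(100,120,60),(125,255,255));m[:180]=0;m[205:]=0;m[:,:205]=0;m[:,235:]=0
ys,xs=np.nonzero(m);print("handle",plane(T,[[xs.mean(),ys.mean()]],.07))
E
```

```text
((0.4390837550163269, 0.3203970789909363), (0.014182125218212605, 0.025959162041544914), 80.57107543945312) diff -0.0011701164741220866 -0.0013435002693613514 109
handle [[0.61997432 0.10163265 0.07      ]]
```

```bash
python3 - <<'E'
from h import *
im,_=env.get_image("side");cv2.imwrite("pics/s9.png",cv2.resize(im[80:290,180:400],None,fx=2.7,fy=2.7,interpolation=cv2.INTER_CUBIC))
E
```

```text
(no output)
```

View pics/s9.png

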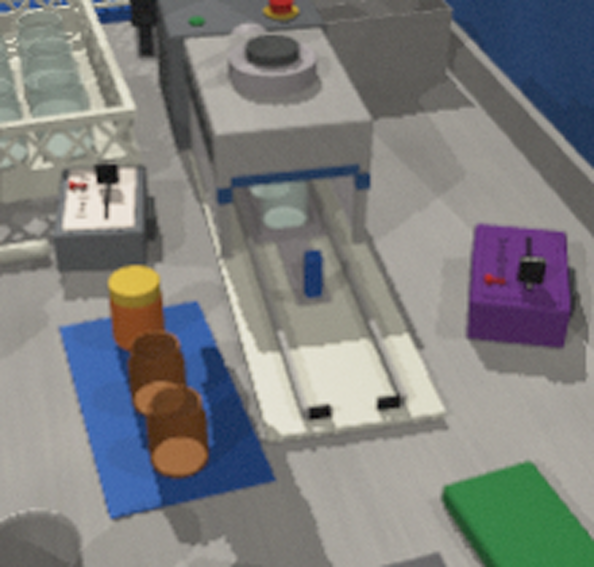

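The side view shows the near clear jar upright under the hood at (285,205), the ambers upright and nothing disturbed. I'm handing in.

```bash
python3 -c "
from workcell import env
print(env.close_job())"
```

```text
the job is handed in; nothing more can be done
None
```

I've handed in the job at about 46 s of the 200 s allowed: 2 amber jars upright on the mat, 3 clear jars in the carrier and pushed home to its back stop, and the slider about 1 mm from the red pointer. I saw all three clear jars seated before the push but only the nearest one under the hood afterwards, and the hand-in gave no verdict.

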